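# Knock the stop peg flush and hold the brownie home in the portioning board's corner

## Task

The portioning board is still set for taster strips, and this brownie is to be halved: pick up the wooden mallet, knock the board's steel stop peg down flush with the bed with it (fingers off the peg), and set the mallet down on the counter, off the board. Then slide the brownie over the sunk peg into the corner, its long side flat against the back fence and its end flat against the end fence. The program finishes while holding it there: keep a gentle, steady finger push against both fences at once (it is soft, do not crush or tip it), and leave the sugar shaker, the egg box and the price card where they stand.

Things in the scene. Friction and masses are not known exactly. Their poses are not given: they have to be found in the camera images.
- board: white plastic board, fixed, 220 (x) x 340 (y) x 28 mm, with two bright metal fences. Origin under its centre, on the counter; z up; x points square to the back fence (roughly away from the robot), -y to the end fence (to the right). The bed (upper face) is at z = 28 mm; its near (-x) and left (+y) edges are open. It stands turned by -0.35 to 0.15 rad.
- back_fence: the long metal fence along the board's far edge (part of the board): 14 mm thick, 20 mm above the bed, parallel to the board's y. Its flat inner face is the plane x = 96 mm of the board; two 4 mm knife slots cross it. Origin: middle of its underside, at board (103, 0, 28) mm; axes as the board's.
- end_fence: the shorter metal fence along the board's right edge (part of the board): 14 mm thick, 20 mm above the bed, parallel to the board's x. Its flat inner face is the plane y = -156 mm of the board, from x = -104 to 96 mm. Origin: middle of its underside, at board (0, -163, 28) mm; axes as the board's.
- corner (a point): the inner corner of the two fences at bed height, board (96, -156, 28) mm; axes as the board's. With the brownie home its centre is at board (58, -100) mm, its long axis along the board's y, either way round.
- stop_peg (a joint): steel stop peg, 16 mm across, upright in the bed at board (51, -114) mm: 45 mm from the back fence, 42 mm from the end fence. Value: m down; 0 = up (17.5 mm proud of the bed), 0.0175 = flush, end stop 0.018. Starts at 0 to 0.003. Stiff: takes about 8 N straight down and stays where left. While up it keeps the brownie off the end fence.
- peg_top (a point): middle of the peg's top face; it moves down with the peg; z axis up.
- brownie: dark brown cake slice, loose rigid block 112 (x) x 76 (y) x 38 mm tall, 0.15 to 0.24 kg. Origin: centre of its underside; z up. Lies askew on the left half of the bed, its long (x) axis within 0.25 rad of the board's y. Too wide to grip well: push it with the fingertips just above the bed; its near and left sides are free.
- mallet: small wooden mallet, loose, about 0.19 kg. Block head 48 x 48 mm, 76 mm tall; top and bottom ends are the striking faces. It stands on one of them on the counter, handle level. The handle, 20 mm wide (y), 24 mm high, runs to the mallet's -x, 24 to 140 mm from the head's centre, 38 mm above the bottom face. Origin: centre of the bottom face; z up.
- mallet_grip (a point): point on the middle of the mallet's handle where to grip it from above, fingers closing along the mallet's y (20 mm wide): 62 mm from the head's centre towards the handle's end and 38 mm above the bottom face; axes as the mallet's.
- shaker: sugar shaker, loose, 44 mm in diameter, 90 mm tall, origin at its foot; leave it alone.
- price_card: price card in a small wooden block, loose, 28 x 100 x 66 mm, origin at its foot; leave it alone.
- egg_box: grey pulp box of six eggs, loose, 110 x 156 x 70 mm, origin at its foot; leave it alone.
Things that resemble listed ones, but are neither listed nor needed, are in the scene too. Leave any pink or red look-alike of the mallet alone.

How it is judged:
By the outcome, as a careful person would: the job done as asked, in the order asked, and still so for the second after the job is handed in, while the arm keeps its last pose, push and grip.
It also fails if it takes over 72 s, if anything falls off the work surface, if the arm or the gripper's body presses on something with over 40 N, if the wrist force passes 120 N, or if a joint passes its speed limit or range.

## Robot

A 7-joint arm with a two-finger parallel gripper is mounted at the origin on the work surface; the furniture and walls round the work are solid. World frame = base frame: x ahead of the robot, y to its left, z up, the work surface at z = 0. Lengths are in m, angles in rad, forces in N, time in s.
With the tool pointing down it reaches from about 0.4 to 0.9 m from the base axis. Payload 5.6 kg.
Tool frame: the origin (TCP) lies midway between the tips of the shut fingers; the grasp point (between the pads) lies 19 mm behind it; y points along the fingers, z is the direction in which the jaws open and shut, and the axes are right-handed (so a half turn about y gives the same grasp; the last joint's range is limited). The gripper opens to 92 mm and grips with 3 to 60 N. Pads are 20 mm wide; open, the fingers measure 128 mm over their backs; the gripper's body (75 mm by 189 mm) begins 69 mm behind the grasp point.
Start: joints at [1.219, 0.468, -0.012, 1.603, 0.006, 1.071, -0.056], TCP at [0.198, -0.619, 0.215] pointing down, gripper open.
Joint ranges: [-2.53, 2.53], [-0.31, 2.02], [-1.57, 1.55], [0.28, 2.44], [-1.29, 4.43], [0.15, 1.84], [-2.92, 2.92]. Speed limits (rad/s): [2.57, 2.57, 3.14, 3.14, 3.14, 3.14, 3.14].

## Interface

Orientations are given as a 3x3 rotation matrix whose columns are the frame's x, y, z axes.
In Python, from station import env, effector, solver, viewer, workorder, search_frame, tip_of gives the robot as it stands. Calls block until the motion is done:
- env.reach(position, orientation): joint-space move of the TCP to a pose.
- env.movel(position, frame=None, rate=0.15): straight line of the TCP; frame=None keeps the orientation; rate is the mean speed in m/s.
- env.goto_joints(angles): joint-space move.
- effector.release() and effector.grasp(squeeze=None): open the fingers fully, or close them until they stop; squeeze is the grip in N (None keeps the last).
- env.pause(seconds).
- solver.inverse_kinematics(position, orientation): joint angles nearest the present ones, or None.
- env.sense(): the state.
- viewer.read_camera(name): name is "side" or "top"; returns (picture, depth): 420x560x3 uint8, red, green, blue; 420x560 float32, m along the optical axis (not along the pixel's ray), 0 where there is no reading.
- viewer.camera_info(name): a dict with "intrinsics" (3x3 intrinsics, pixels), "dist_coeffs" ([k1, k2, p1, p2, k3] as OpenCV has them; the pictures are not rectified), "eye" and "rotation" of the camera in the world. Camera axes: x right, y up, looking along -z (the intrinsics and any distortion apply to the point x, -y, -z); pixel columns grow to the right and rows downward; lengths in m; the calibration is good to about 2 mm. A picture is of the moment at which its call begins. camera_info takes no time and is no camera call.
A pose or a line that the arm cannot do raises env.PlanningError and nothing moves.
- workorder.finish_job(): hands the job in, once; it reports no verdict.
Trained networks look in the newest picture that a camera, given by its name, has taken for a name from the list of things; names that differ only in an ending like _2 or _b are one class to them, and where a whole thing is asked for, a point or a joint stands for the part that bears it (a point fixed in the world has none). Each returns a list of dicts, best first, with "score" (0 to 1); they miss things now and then, are a little off and sometimes report something else, mostly with a low value. They report only what shows in the picture. A call takes as long as a camera call. They do not tell look-alikes from the thing itself.
- search_frame(camera, name): "at" ([x, y, z] in m, in world coordinates, good to about 4 mm: the middle of the surface that is visible of it).
- tip_of(camera, name): "at" ([x, y, z] in m, in world coordinates, good to about 4 mm: a listed point, or the origin of a listed thing).
The state is a dict: "t": time; "joint_positions": joint angles; "joint_velocities": joint speeds; "tau": joint torques, N m; "ee_pos": TCP position; "tcp_rot": TCP orientation; "wrist_force": force on the tool from outside, world axes, zero at the start; "moment": the same for the moment, N m; "gripper_width": finger opening in m.
Only numpy, scipy, OpenCV 4.12 (cv2) and the standard library are available. Lean on these libraries where they do the work, as an engineer would, in place of code of your own. Each camera call takes 0.05 s, during which the arm holds its last target. There are 200 camera calls.

## Working session

There is one attempt and no reset: what is moved stays moved. The work goes in short steps, each a Python script; the robot and the scene stay as the last script left them, time stands still between calls to the robot, and variables do not carry over. Pictures are saved under pics/ and viewed, about 8 in all and at most 12, crops included, and the job is handed in when it is done.

```bash
ls; mkdir -p pics; python3 - <<'E'
from station import env, viewer, search_frame, tip_of
import cv2, numpy as np
for c in ("top","side"):
    p,d=viewer.read_camera(c); cv2.imwrite(f"pics/{c}0.png",p[:,:,::-1]); np.save(f"pics/{c}0d.npy",d)
    i=viewer.camera_info(c); print(c,i["eye"],np.round(i["rotation"],3).tolist(),np.round(i["intrinsics"],1).tolist(),i["dist_coeffs"])
    for n in ["board","corner","back_fence","end_fence","peg_top","brownie","mallet","mallet_grip","shaker","price_card","egg_box"]:
        print(n,[(np.round(r["at"],3).tolist(),round(r["score"],2)) for r in tip_of(c,n)][:3])
s=env.sense();print(s["t"],s["ee_pos"],s["tcp_rot"],s["gripper_width"])
E
```

```text
pics
top [0.22536233 0.03651963 1.36925964] [[0.024, 0.978, -0.205], [-1.0, 0.025, -0.001], [0.004, 0.205, 0.979]] [[399.6, 0.0, 281.6], [0.0, 399.6, 215.5], [0.0, 0.0, 1.0]] [-0.05944422  0.          0.          0.          0.        ]
board [([0.51, -0.082, -0.002], 0.92)]
corner [([0.486, 0.352, -0.002], 0.73), ([0.623, -0.232, 0.027], 0.71)]
back_fence [([0.616, -0.072, 0.033], 0.66)]
end_fence [([0.528, -0.248, 0.028], 0.77), ([0.708, 0.307, 0.002], 0.67)]
peg_top [([0.574, -0.196, 0.041], 0.54)]
brownie [([0.497, -0.006, 0.031], 0.96)]
mallet [([0.254, 0.267, -0.004], 0.97), ([0.484, 0.349, 0.0], 0.91), ([0.277, 0.455, 0.0], 0.64)]
mallet_grip [([0.326, 0.493, 0.039], 0.75), ([0.423, 0.339, 0.038], 0.73), ([0.198, 0.296, 0.04], 0.55)]
shaker [([0.5, -0.408, 0.002], 0.68)]
price_card [([0.735, 0.163, -0.002], 0.53)]
egg_box [([0.708, 0.31, 0.007], 0.6)]
side [ 0.43987171 -1.28456673  0.5894483 ] [[0.999, 0.036, -0.031], [-0.042, 0.366, -0.93], [-0.022, 0.93, 0.367]] [[387.2, 0.0, 279.7], [0.0, 387.2, 215.0], [0.0, 0.0, 1.0]] [-0.05897627  0.          0.          0.          0.  
[... 189 characters left out ...]
.022], 0.81)]
peg_top [([0.574, -0.194, 0.041], 0.56)]
brownie [([0.501, -0.007, 0.029], 0.81)]
mallet [([0.48, 0.348, 0.004], 0.84), ([0.262, 0.265, 0.002], 0.7), ([0.277, 0.455, 0.004], 0.68)]
mallet_grip [([0.423, 0.341, 0.039], 0.83), ([0.327, 0.49, 0.037], 0.55), ([0.196, 0.294, 0.034], 0.55)]
shaker [([0.503, -0.406, -0.0], 0.57), ([0.423, 0.339, 0.035], 0.35)]
price_card [([0.738, 0.171, 0.001], 0.66), ([0.501, -0.405, 0.001], 0.53)]
egg_box [([0.709, 0.308, 0.002], 0.86)]
1.2 [ 0.19753216 -0.61928845  0.21460358] [[-9.52713727e-01 -2.76897418e-05  3.03869303e-01]
 [-3.03869300e-01 -7.61725078e-05 -9.52713726e-01]
 [ 4.95268839e-05 -9.99999997e-01  6.41565313e-05]] 0.09197362340830423
```

View pics/top0.png

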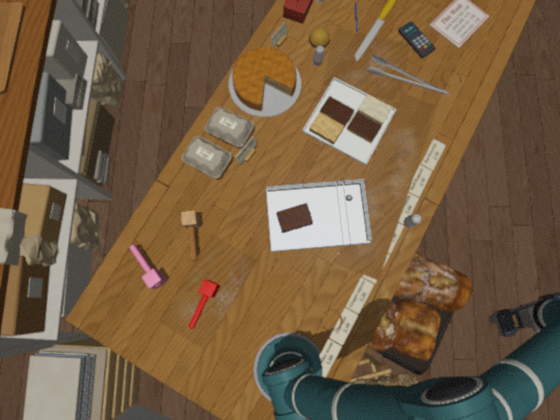

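View pics/side0.png

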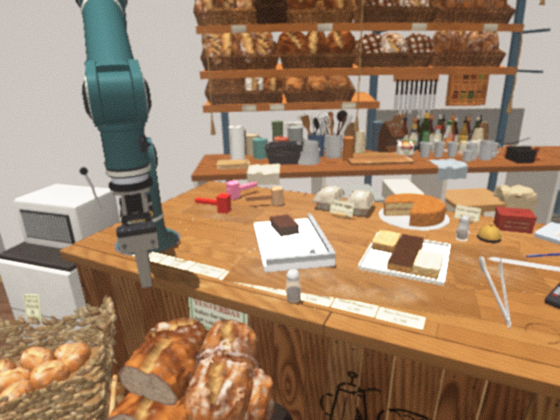

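The top view shows the wooden mallet with its head at about (190,218) and its handle running down to (195,255). The pink mallet at (150,275) and the red one at (208,288) are the decoys. The board is centred at (318,215), the peg is at (349,198) and the brownie at (294,218). The shaker is at (414,220). The side view agrees. Next I refine the poses from depth.

```bash
cat > h.py <<'E'
import numpy as np, cv2
from station import env, effector, solver, viewer, workorder, search_frame, tip_of
def cloud(c):
    p,d=viewer.read_camera(c); i=viewer.camera_info(c); K=np.array(i["intrinsics"])
    v,u=np.mgrid[:420,:560]
    n=cv2.undistortPoints(np.stack([u,v],-1).reshape(-1,1,2).astype(float),K,np.array(i["dist_coeffs"])).reshape(420,560,2)
    P=np.stack([n[...,0]*d,-n[...,1]*d,-d],-1)@np.array(i["rotation"]).T+i["eye"]
    P[d==0]=np.nan
    return p,P
def rect(P,m):   # centre, sizes, angle(first size axis)
    q=(P[m][:,:2]*1000).astype(np.float32); c,s,a=cv2.minAreaRect(q); return np.round(c,1),np.round(s,1),np.deg2rad(a),len(q)
def near(P,x,y,r,z0,z1): return (np.hypot(P[...,0]-x,P[...,1]-y)<r)&(P[...,2]>z0)&(P[...,2]<z1)
def down(a):      # jaw axis (tool z) along world angle a
    z=np.array([np.cos(a),np.sin(a),0]); y=np.array([0,0,-1.]); return np.stack([np.cross(y,z),y,z],1)
E
python3 - <<'E'
from h import *
p,P=cloud("top")
med=lambda m:np.round(np.nanmedian(P[m],0),4)
print("board",rect(P,near(P,.51,-.085,.215,.017,.06)))
f=near(P,.51,-.085,.215,.038,.056)
hsv=cv2.cvtColor(p,cv2.COLOR_RGB2HSV)
print("bed z",np.nanmedian(P[near(P,.47,-.16,.04,0,.06)][:,2]), "counter z",np.nanmedian(P[near(P,.4,.2,.04,-.03,.06)][:,2]))
br=near(P,.5,-.006,.09,.055,.08); print("brownie",rect(P,br),med(br))
h=near(P,.482,.348,.05,.064,.09); print("head",rect(P,h),med(h))
g=near(P,.40,.337,.07,.04,.06)&(P[...,0]<.452); print("handle",rect(P,g),med(g))
q=P[g][:,:2];c=q.mean(0);u=np.linalg.svd(q-c)[2][0];print("handle axis",c,np.arctan2(u[1],u[0]))
cv2.imwrite("pics/crop1.png",cv2.resize(p[165:265,250:385,::-1],None,fx=5,fy=5,interpolation=cv2.INTER_CUBIC))
E
```

```text
board (array([512.4, -85.6]), array([221.7, 341.2]), np.float64(0.11029415907773754), 5852)
bed z 0.027612767480986622 counter z -0.00019379414131970307
brownie (array([495.7,  -4.4]), array([ 73.7, 109.8]), np.float64(0.31550775697694095), 690) [ 0.4949 -0.0039  0.063 ]
head (array([481.6, 348. ]), array([48.2, 49.1]), np.float64(0.15114853990528782), 217) [0.4802 0.347  0.0749]
handle (array([398. , 335.5]), array([109.4,  20.8]), np.float64(0.15668560135145562), 198) [0.3976 0.3346 0.0481]
handle axis [0.39807916 0.33500772] -2.9890884213886437
```

View pics/crop1.png

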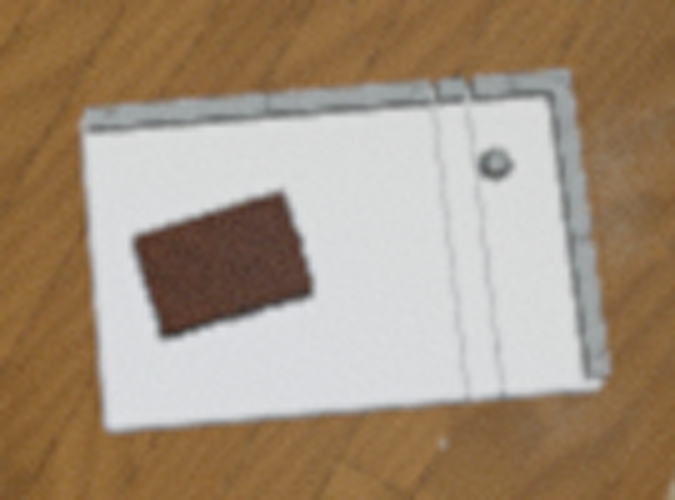

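The crop shows the peg at (495,163), the corner at about (550,95), and the brownie at (225,262), askew by about 0.2 rad. The depth fits match the given sizes. Now I grasp the mallet, gripping nearer the head than the marked point to reduce the knocking torque.

```bash
cat >> h.py <<'E'
B0=np.array([.5124,-.0856]); BA=0.110
RB=np.array([[np.cos(BA),-np.sin(BA)],[np.sin(BA),np.cos(BA)]])
def bw(x,y,z): return np.r_[B0+RB@np.array([x,y])/1000,z]   # board mm -> world m
def st(msg=""):
    s=env.sense(); f=np.array(s["wrist_force"]); fb=np.r_[RB.T@f[:2],f[2]]
    print(msg,"t%.1f"%s["t"],"pos",np.round(s["ee_pos"],4),"Fboard",np.round(fb,1),"M",np.round(s["moment"],2),"w%.4f"%s["gripper_width"]); return s,fb
E
python3 - <<'E'
from h import *
M=np.array([.4818,.348]); a=.153; u=np.array([np.cos(a),np.sin(a)])
g=M-.043*u; R=down(a-np.pi/2)
env.reach([*g,.19],R); st("above")
env.movel([*g,.019],R,rate=.12); st("down")
effector.grasp(60); st("grip")
env.movel([*g,.14],R,rate=.12); st("lift")
T=bw(51,-114,0)[:2]; h=np.array([np.cos(BA),np.sin(BA)])
R2=down(BA-np.pi/2)
env.reach([*(T-.043*h),.14],R2); st("over peg")
p,P=cloud("top"); hh=near(P,T[0],T[1],.055,.14,.22)
print(rect(P,hh),np.nanmedian(P[hh],0))
cv2.imwrite("pics/t2.png",cv2.resize(p[150:270,250:410,::-1],None,fx=4,fy=4))
p,P=cloud("side"); cv2.imwrite("pics/s2.png",cv2.resize(p[140:300,200:400,::-1],None,fx=4,fy=4))
E
```

```text
above t4.7 pos [0.4399 0.3408 0.19  ] Fboard [ 0.  -0.  -0.4] M [0.   0.03 0.02] w0.0920
down t6.3 pos [0.4397 0.3418 0.0197] Fboard [ 0.5 -0.5  1.4] M [ 0.04 -0.02  0.02] w0.0921
grip t7.4 pos [0.4393 0.3414 0.019 ] Fboard [-0.5  0.1 -0.5] M [-0.01  0.03 -0.01] w0.0197
lift t8.5 pos [0.4388 0.341  0.1392] Fboard [ 0.3  0.1 -1.8] M [-0.04  0.1   0.02] w0.0194
over peg t10.5 pos [ 0.5334 -0.1965  0.1399] Fboard [ 0.2  0.5 -1.6] M [-0.    0.02 -0.02] w0.0196
(array([ 578.4, -167.6]), array([ 9.4, 40.4]), np.float64(1.3979782110213657), 34) [ 0.58845395 -0.16772818  0.19243518]
```

View pics/s2.png

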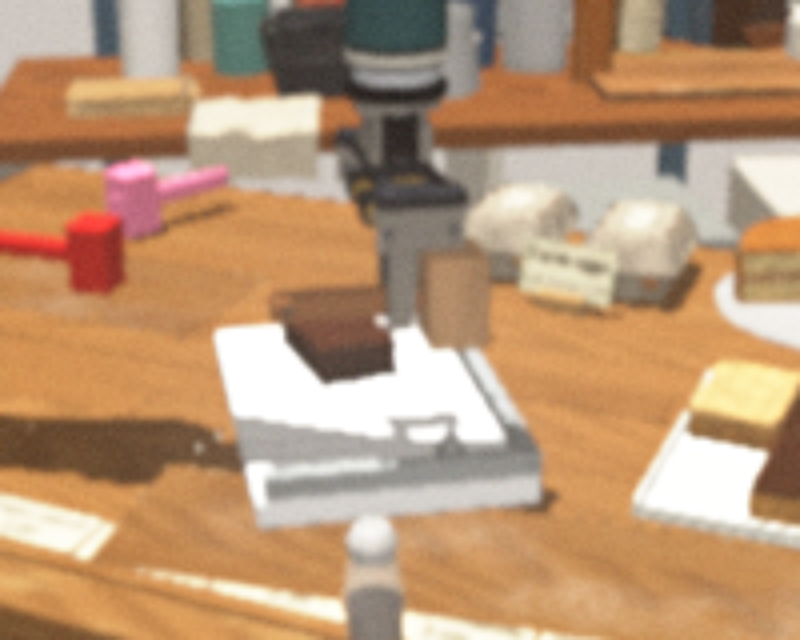

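The side view shows the mallet held level by the handle, with its head at about (455,300) over the peg area. Pressing down stepwise with force readout.

```bash
python3 - <<'E'
from h import *
R2=down(BA-np.pi/2); g=bw(51-43,-114,0)[:2]
env.movel([*g,.070],R2,rate=.12); st("pre")
z=.064
while z>.036:
    env.movel([*g,z],R2,rate=.05); s,f=st("z%.3f"%z)
    if f[2]>26: break
    z-=.003
p,P=cloud("side"); cv2.imwrite("pics/s3.png",cv2.resize(p[180:280,240:350,::-1],None,fx=6,fy=6,interpolation=cv2.INTER_CUBIC))
E
```

```text
pre t11.3 pos [ 0.5333 -0.1982  0.0704] Fboard [-0.1 -0.  -1.6] M [0.03 0.   0.01] w0.0198
z0.064 t11.6 pos [ 0.5329 -0.198   0.0642] Fboard [ 0.3 -0.3 -1.3] M [0.   0.04 0.01] w0.0195
z0.061 t11.8 pos [ 0.5335 -0.1983  0.0615] Fboard [ 1.   0.  -0.8] M [ 0.03 -0.21  0.02] w0.0195
z0.058 t12.1 pos [ 0.5334 -0.1983  0.0585] Fboard [-0.2 -0.   3.7] M [-0.07 -0.12 -0.06] w0.0196
z0.055 t12.3 pos [ 0.5334 -0.1982  0.0554] Fboard [ 0.5 -0.   3.9] M [-0.08 -0.22 -0.03] w0.0198
z0.052 t12.6 pos [ 0.5334 -0.1982  0.0523] Fboard [ 1.1 -1.1  3.4] M [-0.13 -0.34 -0.1 ] w0.0194
z0.049 t12.8 pos [ 0.5334 -0.1982  0.0492] Fboard [ 1.  -0.9  2.8] M [-0.13 -0.48 -0.04] w0.0194
z0.046 t13.1 pos [ 0.5334 -0.1983  0.0468] Fboard [-0.1 -0.5  7.7] M [-0.05 -0.12  0.02] w0.0196
z0.043 t13.3 pos [ 0.5331 -0.1984  0.0459] Fboard [-7.8  2.6 27.9] M [ 0.43  1.33 -0.01] w0.0195
```

View pics/s3.png

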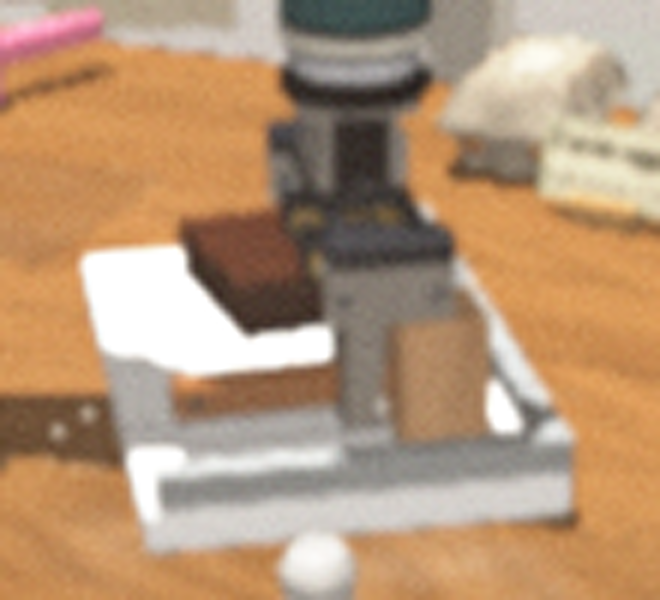

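The head is seated on the bed around (440,430) and upright. I lift, move aside, and check the peg before setting the mallet down.

```bash
python3 - <<'E'
from h import *
R2=down(BA-np.pi/2); g=bw(51-43,-114,0)[:2]
env.movel([*g,.13],R2,rate=.15); st("up")
M=np.array([.4818,.348]); a=.153; u=np.array([np.cos(a),np.sin(a)]); q=M-.043*u; R=down(a-np.pi/2)
env.reach([*q,.13],R); st("over place")
W=bw(51,-114,.028); print(W)
for c in ("top","side"):
    p,P=cloud(c); m=near(P,W[0],W[1],.007,0,.06); b=near(P,W[0],W[1],.028,0,.06)&~near(P,W[0],W[1],.014,0,.06)
    print(c,"peg z",np.round(np.nanpercentile(P[m][:,2],[10,50,90]),4),"bed z",np.nanmedian(P[b][:,2]))
    print([(np.round(r["at"],3),r["score"]) for r in tip_of(c,"peg_top")][:2])
    r=(slice(165,265),slice(260,385)) if c=="top" else (slice(200,280),slice(240,350))
    cv2.imwrite(f"pics/{c}4.png",cv2.resize(p[r][:,:,::-1],(400,320),interpolation=cv2.INTER_CUBIC))
cv2.imwrite("pics/4.png",np.hstack([cv2.imread("pics/top4.png"),cv2.imread("pics/side4.png")]))
E
```

```text
up t14.1 pos [ 0.5318 -0.1975  0.1287] Fboard [-0.3 -0.1 -2. ] M [0.08 0.06 0.02] w0.0194
over place t16.1 pos [0.4402 0.3402 0.13  ] Fboard [-0.5  0.5 -2.6] M [0.05 0.1  0.03] w0.0193
[ 0.57560649 -0.1933123   0.028     ]
top peg z [0.0231 0.0274 0.0318] bed z 0.028243829228039696
[(array([0.482, 0.354, 0.111]), 0.52), (array([ 0.528, -0.245,  0.029]), 0.46)]
side peg z [0.0286 0.03   0.0309] bed z 0.02990028012413859
[]
```

View pics/4.png

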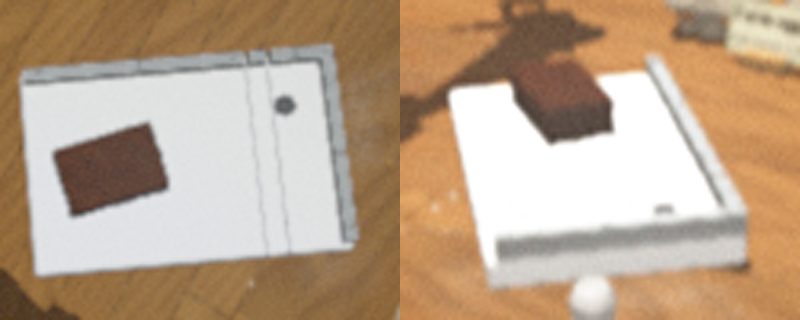

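The peg now shows as a flat disc at bed level at (285,104) on the left and (663,210) on the right, and the depth agrees within about 1 mm. I set the mallet down and push the brownie to the back fence with shut fingers.

```bash
python3 - <<'E'
from h import *
M=np.array([.4818,.348]); a=.153; u=np.array([np.cos(a),np.sin(a)]); q=M-.043*u; R=down(a-np.pi/2)
env.movel([*q,.026],R,rate=.12)
for z in (.022,.020,.018,.016):
    env.movel([*q,z],R,rate=.04); s,f=st("place")
    if f[2]>3: break
effector.release(); st("rel")
env.movel([*q,.16],R,rate=.15)
R1=down(BA-np.pi/2)
env.reach(bw(-92,82,.14),R1)
effector.grasp(10)
env.movel(bw(-92,82,.036),R1,rate=.15); st("ready")
env.movel(bw(-25,82,.036),R1,rate=.06); st("pushing")
x=-5
while x<22:
    env.movel(bw(x,82,.036),R1,rate=.04); s,f=st("x%d"%x)
    if f[0]<-5: break
    x+=3 if x<4 else 1.5
env.movel(bw(x-25,82,.036),R1,rate=.15)
env.movel(bw(x-75,82,.15),R1,rate=.15); st("off")
p,P=cloud("top"); cv2.imwrite("pics/t5.png",cv2.resize(p[150:290,170:390,::-1],None,fx=3,fy=3,interpolation=cv2.INTER_CUBIC))
W=bw(50,82,0); br=near(P,W[0],W[1],.09,.055,.075); c,s,an,n=rect(P,br); print(c,s,an,n,"board",RB.T@(c/1000-B0))
print("head",rect(P,near(P,*M,.06,.064,.09)))
E
```

```text
place t17.6 pos [0.4394 0.3415 0.0222] Fboard [ 0.3  0.1 -2. ] M [ 0.02  0.07 -0.03] w0.0199
place t17.8 pos [0.4393 0.3414 0.02  ] Fboard [-0.2 -0.4 -1.8] M [ 0.07  0.1  -0.01] w0.0193
place t18.1 pos [0.4395 0.3417 0.0181] Fboard [ 0.1  0.2 -0.2] M [ 0.11 -0.01 -0.05] w0.0197
place t18.3 pos [0.4395 0.3417 0.018 ] Fboard [-5.7 -2.4 16.9] M [-0.82  0.9  -0.04] w0.0195
rel t19.4 pos [0.4393 0.3415 0.016 ] Fboard [-0.6  0.6  0.2] M [ 0.03 -0.03  0.01] w0.0919
ready t24.1 pos [ 0.4124 -0.0143  0.0364] Fboard [ 0.5  0.6 -0.5] M [-0.  0.  0.] w0.0005
pushing t25.4 pos [ 0.4787 -0.007   0.0361] Fboard [0.2 0.1 0. ] M [0.01 0.02 0.02] w0.0005
x-5 t26.0 pos [ 0.4988 -0.0047  0.036 ] Fboard [-0.5 -0.4  0.3] M [ 0.   -0.02 -0.01] w0.0003
x-2 t26.2 pos [ 0.5016 -0.0043  0.0361] Fboard [0.1 0.  0.8] M [-0.01 -0.06 -0.02] w0.0004
x1 t26.5 pos [ 0.5047 -0.004   0.036 ] Fboard [0.3 0.6 0.2] M [0.01 0.02 0.02] w0.0005
x4 t26.8 pos [ 0.5078 -0.0036  0.036 ] Fboard [ 0.2 -0.1 -0.5] M [ 0.02 -0.04 -0.  ] w0.0007
x5 t27.0 pos [ 0.5089 -0.0035  0.036 ] Fboard [-0.3 -0.4  0.3] M [ 0.01  0.08 -0.02] w0.0005
x7 t27.2 pos [ 0.5105 -0.0033  0.036 ] Fboard [0.1 0.1 0.2] M [-0.07  0.1   0.02] w0.0003
x8 t27.5 pos [ 0.5121 -0.0031  0.036 ] Fboard [-0.5  0.1 -0.5] M [ 0.04  0.13 -0.02] w0.0006
x10 t27.8 pos [ 0.5125 -0.0032  0.0359] Fboard [-4.5 -0.5  3. ] M [-0.17  0.85 -0.01] w0.0005
x11 t28.0 pos [ 0.5127 -0.0034  0.0357] Fboard [-6.9 -0.6  6.4] M [-0.31  1.53 -0.05] w0.0003
off t29.3 pos [ 0.4403 -0.0109  0.1495] Fboard [-0.5 -0.7  0.8] M [-0.01  0.01 -0.05] w0.0008
[596.    1.2] [ 31.9 121.5] 0.47553324529622176 30 board [0.09262349 0.07709792]
head (array([482.8, 348.5]), array([47.9, 47.5]), np.float64(0.1452988067023879), 217)
```

View pics/t5.png

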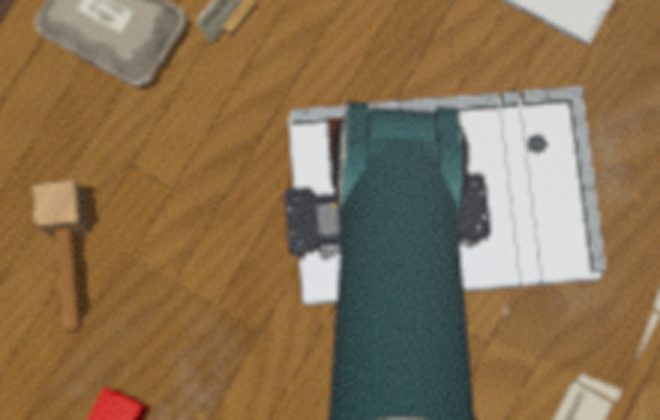

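The mallet stands upright off the board, with its head at (55,205). The arm hides most of the brownie, but it is at the back fence with its left end near (333,150). Now I straddle its near-left corner with open fingers and slide it home, one finger on the end and one on the near side.

```bash
cat >> h.py <<'E'
PH=1.145; R3=down(BA+PH-np.pi)
def sd(n,l,z=.036): return bw(n+46*np.cos(PH)-10*np.sin(PH), l-46*np.sin(PH)+10*np.cos(PH), z)
E
python3 - <<'E'
from h import *
effector.release()
env.reach(sd(8,150,.15),R3); st("above")
p,P=cloud("side"); cv2.imwrite("pics/s6.png",cv2.resize(p[180:290,220:360,::-1],None,fx=5,fy=5,interpolation=cv2.INTER_CUBIC))
env.movel(sd(8,150),R3,rate=.12); s,f=st("down")
env.movel(sd(17.5,148),R3,rate=.05); s,f=st("in")
l=132
while l>-40:
    env.movel(sd(17.5,l),R3,rate=.07); s,f=st("l%d"%l)
    if abs(f[1])>8 or abs(f[0])>8: break
    l-=16
p,P=cloud("side"); cv2.imwrite("pics/s7.png",cv2.resize(p[180:290,220:360,::-1],None,fx=5,fy=5,interpolation=cv2.INTER_CUBIC))
E
```

```text
above t31.2 pos [0.5175 0.028  0.1495] Fboard [-1.1 -1.  -0.1] M [0.04 0.02 0.  ] w0.0919
down t32.4 pos [0.5184 0.0279 0.0366] Fboard [ 0.5 -0.3 -0.3] M [0.02 0.01 0.  ] w0.0918
in t32.7 pos [0.5282 0.0269 0.0363] Fboard [-0.6  0.1  0.1] M [0.04 0.04 0.01] w0.0922
l132 t33.1 pos [0.5293 0.0102 0.036 ] Fboard [0.6 0.6 0.2] M [ 0.02  0.   -0.01] w0.0921
l116 t33.5 pos [ 0.5311 -0.0057  0.036 ] Fboard [-0.7 -0.2 -0.5] M [ 0.06  0.   -0.01] w0.0919
l100 t33.8 pos [ 0.5329 -0.0216  0.036 ] Fboard [-0.4 -0.1 -0.1] M [0.09 0.06 0.03] w0.0921
l84 t34.2 pos [ 0.5346 -0.0375  0.036 ] Fboard [-0.7  0.1 -0. ] M [ 0.07  0.03 -0.  ] w0.0918
l68 t34.6 pos [ 0.5363 -0.0534  0.036 ] Fboard [-0.4 -0.8  0.2] M [0.07 0.03 0.01] w0.0915
l52 t35.0 pos [ 0.5381 -0.0694  0.036 ] Fboard [0.2 0.2 0.5] M [0.08 0.03 0.01] w0.0921
l36 t35.3 pos [ 0.5399 -0.0853  0.036 ] Fboard [-0.5 -0.6 -0.4] M [0.09 0.02 0.04] w0.0920
l20 t35.7 pos [ 0.5416 -0.1012  0.036 ] Fboard [ 0.6 -0.2 -0.5] M [0.03 0.09 0.03] w0.0918
l4 t36.1 pos [ 0.5433 -0.1171  0.036 ] Fboard [-0.1  0.9  0.1] M [ 0.02  0.03 -0.02] w0.0916
l-12 t36.5 pos [ 0.5451 -0.133   0.036 ] Fboard [-0.2 -0.   0.5] M [ 0.12  0.02 -0.05] w0.0922
l-28 t36.8 pos [ 0.5468 -0.1489  0.036 ] Fboard [ 0.7  0.2 -0. ] M [-0.02  0.03 -0.03] w0.0917
```

View pics/s7.png

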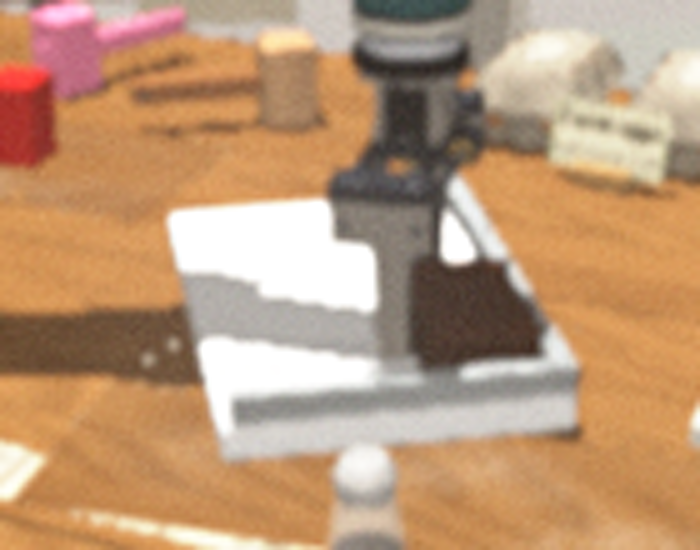

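The brownie is close to the corner at (475,310), with the near finger in contact at about (405,350) and the shaker undisturbed. Now the final approach, holding by force.

```bash
cat >> h.py <<'E'
def F():
    fs=[]
    for _ in range(5): env.pause(.05); fs.append(env.sense()["wrist_force"])
    f=np.mean(fs,0); return np.r_[RB.T@f[:2],f[2]]
E
python3 - <<'E'
from h import *
n,l=17.5,-36
for k in range(40):
    env.movel(sd(n,l),R3,rate=.04); f=F(); print("n%.1f l%.1f"%(n,l),np.round(f,1))
    okx=f[0]<-4; oky=f[1]>4
    if okx and oky: break
    if not oky: l-= 2 if l>-40 else .7
    elif f[1]>8: l+=.5
    if not okx and l<-41: n+=.7
    elif f[0]<-8: n-=.5
s,f=st("end")
p,P=cloud("top"); cv2.imwrite("pics/t8.png",cv2.resize(p[160:260,260:400,::-1],None,fx=5,fy=5,interpolation=cv2.INTER_CUBIC))
p,P=cloud("side"); cv2.imwrite("pics/s8.png",cv2.resize(p[200:290,240:350,::-1],None,fx=6,fy=6,interpolation=cv2.INTER_CUBIC))
b=near(P,*bw(58,-100,0)[:2],.08,.060,.072); print("side brownie top",rect(P,b),"expect",bw(58,-100,0), np.nanpercentile(P[b][:,2],[5,50,95]))
E
```

```text
n17.5 l-36.0 [ 0.2  0.1 -0. ]
n17.5 l-38.0 [-0.   0.5 -0.4]
n17.5 l-40.0 [-0.   0.5  0.2]
n17.5 l-40.7 [0.2 0.9 0.3]
n18.2 l-41.4 [-0.9  1.2  0.6]
n18.9 l-42.1 [-1.3  1.8  0.7]
n19.6 l-42.8 [-0.5  1.2 -0.5]
n20.3 l-43.5 [-1.1  1.7  0.8]
n21.0 l-44.2 [-3.8  3.3  2.1]
n21.7 l-44.9 [-5.7  4.7  3.8]
end t42.0 pos [ 0.5514 -0.1632  0.0357] Fboard [-6.   4.5  3.3] M [0.96 1.24 0.01] w0.0918
side brownie top (array([ 586.4, -180.9]), array([125.4,  96.3]), np.float64(1.2260029857328447), 379) expect [ 0.58102728 -0.17862847  0.        ] [0.06198321 0.0650826  0.06808047]
```

View pics/s8.png

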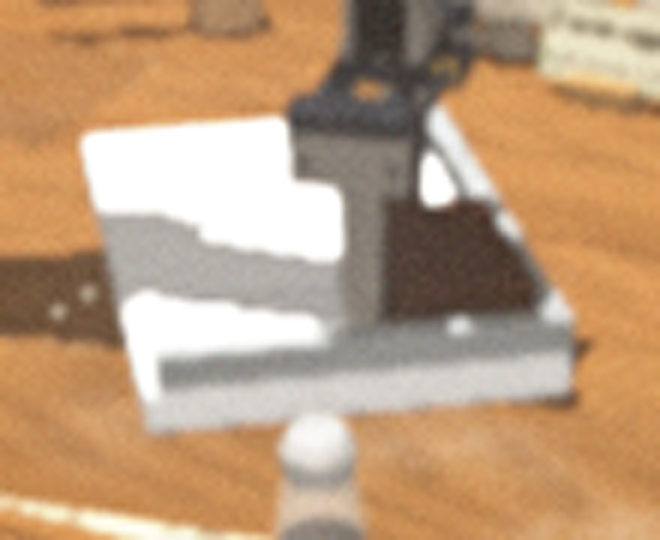

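View pics/t8.png

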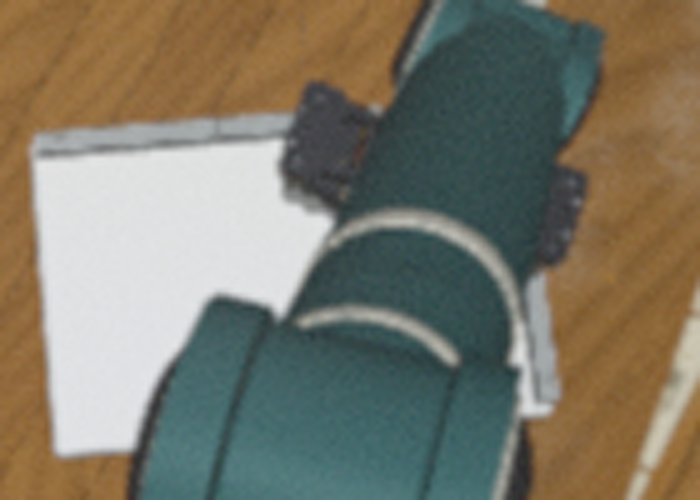

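Both views show the brownie in the corner with the arm over it, at about (465,260) in the side view. The side camera can check squareness: I project the brownie's dark top edges onto its top plane in the board frame.

```bash
python3 - <<'E'
from h import *
st()
p,P=cloud("side"); i=viewer.camera_info("side"); hsv=cv2.cvtColor(p,cv2.COLOR_RGB2HSV).astype(int)
K=np.array(i["intrinsics"]); v,u=np.mgrid[:420,:560]
n=cv2.undistortPoints(np.stack([u,v],-1).reshape(-1,1,2).astype(float),K,np.array(i["dist_coeffs"])).reshape(420,560,2)
D=np.stack([n[...,0],-n[...,1],-np.ones((420,560))],-1)@np.array(i["rotation"]).T
Q=i["eye"]+D*((.066-i["eye"][2])/D[...,2])[...,None]
b=(Q[...,:2]-B0)@RB*1000
m=(hsv[...,2]<95)&(hsv[...,1]>70)&(b[...,0]>-20)&(b[...,0]<120)&(b[...,1]<-20)&(b[...,1]>-175)
for y in range(-160,-30,8):
    k=m&(abs(b[...,1]-y)<4)
    if k.sum()>2: print(y,"x %.0f..%.0f"%tuple(np.percentile(b[k][:,0],[2,98])),k.sum())
for x in range(20,100,8):
    k=m&(abs(b[...,0]-x)<4)
    if k.sum()>2: print("x",x,"y %.0f..%.0f"%tuple(np.percentile(b[k][:,1],[2,98])))
for nme in ("shaker","price_card","egg_box","mallet"): print(nme,[np.round(r["at"],3) for r in tip_of("side",nme)][:2])
E
```

```text
t42.1 pos [ 0.5514 -0.1632  0.0357] Fboard [-4.6  5.8  4. ] M [ 0.94  1.26 -0.03] w0.0920
-160 x 19..87 30
-152 x 22..88 28
-144 x 26..87 25
-136 x 25..89 26
-128 x 26..87 24
-120 x 28..86 23
-112 x 29..85 22
-104 x 35..84 19
-96 x 34..83 18
-88 x 35..85 18
-80 x 40..87 15
-72 x 38..85 17
-64 x 43..82 9
-56 x 47..53 3
x 20 y -170..-138
x 28 y -172..-111
x 36 y -173..-77
x 44 y -170..-63
x 52 y -170..-59
x 60 y -171..-68
x 68 y -173..-70
x 76 y -174..-64
x 84 y -169..-70
x 92 y -162..-128
shaker [array([ 0.502, -0.403,  0.   ])]
price_card [array([0.735, 0.167, 0.001])]
egg_box [array([ 0.501, -0.403,  0.001])]
mallet [array([0.259, 0.265, 0.   ]), array([0.276, 0.455, 0.005])]
```

The forces hold steadily, but this edge fit is too coarse to rule out a slight rotation of the left end. There is time, so I relax y, square against the back fence, press y, then back off and measure with a clear view.

```bash
python3 - <<'E'
from h import *
env.movel(sd(20,-42.5),R3,rate=.03); print(np.round(F(),1))
env.movel(sd(22,-42.5),R3,rate=.03); print(np.round(F(),1))
env.movel(sd(21,-45.2),R3,rate=.03); print(np.round(F(),1))
env.movel(sd(14,-36),R3,rate=.1)
env.movel(sd(14,-36,.16),R3,rate=.2)
env.reach([.42,.25,.25],R3); st("away")
p,P=cloud("top"); cv2.imwrite("pics/t9.png",cv2.resize(p[165:265,260:390,::-1],None,fx=6,fy=6,interpolation=cv2.INTER_CUBIC))
b=near(P,*bw(58,-100,0)[:2],.09,.055,.08); c,s,a,k=rect(P,b); print(s,"ang-BA",a-BA,k,"board",RB.T@(c/1000-B0))
E
```

```text
[-0.9  1.2  0.4]
[-4.8  0.8  3.1]
[-3.1  3.5  1.7]
away t46.5 pos [0.4205 0.249  0.2496] Fboard [-0.1 -0.5  0.3] M [0.06 0.02 0.05] w0.0915
[ 73.7 110.1] ang-BA -0.007086034546982076 673 board [ 0.0569595  -0.09915218]
```

View pics/t9.png

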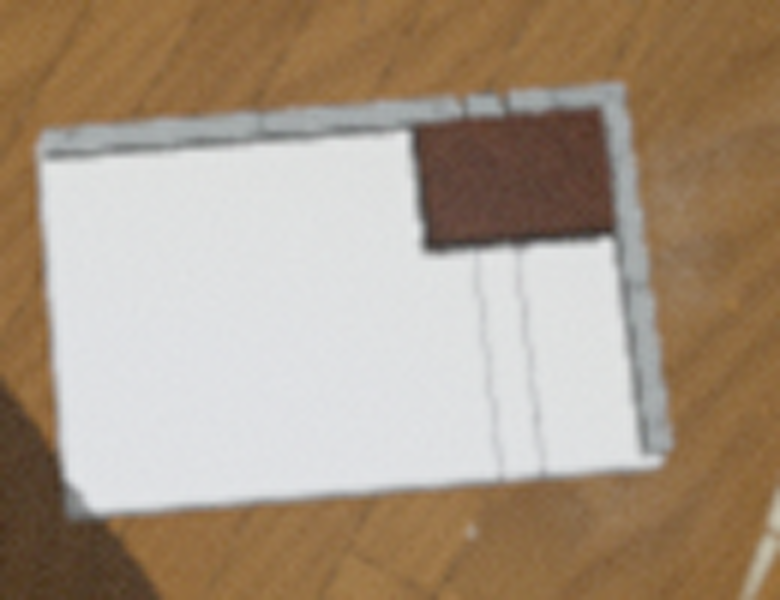

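The brownie sits flat in the corner, spanning (415,110) to (612,245). Its centre is at board (57.0, -99.2) and its angle is off by 0.007 rad, within measuring error. I re-apply the hold and hand in if the forces are steady.

```bash
python3 - <<'E'
from h import *
env.reach(sd(13,-36,.15),R3)
env.movel(sd(13,-36),R3,rate=.12)
env.movel(sd(18,-42),R3,rate=.04); print(np.round(F(),1))
env.movel(sd(21.5,-42.5),R3,rate=.03); print(np.round(F(),1))
n,l=21.5,-44.8
for k in range(12):
    env.movel(sd(n,l),R3,rate=.03); f=F(); print(n,l,np.round(f,1))
    dx=.4 if f[0]>-4 else -.4 if f[0]<-7 else 0
    dy=-.4 if f[1]<4 else .4 if f[1]>7 else 0
    if not dx and not dy: break
    n+=dx; l+=dy
env.pause(.5); print(np.round(F(),1)); s,_=st("final")
for nm in ("shaker","price_card","egg_box","mallet"):
    viewer.read_camera("top"); print(nm,[np.round(r["at"],3) for r in tip_of("top",nm)][:3])
print(np.round(F(),1))
if k<11: workorder.finish_job(); print("handed in")
E
```

```text
[0.1 0.5 0.2]
[-4.8  1.   2.2]
21.5 -44.8 [-4.4  2.1  1. ]
21.5 -45.199999999999996 [-5.3  3.3  1.9]
21.5 -45.599999999999994 [-5.3  3.6  2.6]
21.5 -45.99999999999999 [-5.4  5.1  2.8]
[-5.3  5.2  3.1]
final t53.1 pos [ 0.5514 -0.1633  0.0354] Fboard [-5.3  5.1  3.3] M [ 0.9   1.34 -0.22] w0.0921
shaker [array([ 0.497, -0.405,  0.001])]
price_card [array([ 0.736,  0.167, -0.002])]
egg_box [array([0.71 , 0.308, 0.006])]
mallet [array([ 0.257,  0.269, -0.004]), array([0.277, 0.451, 0.004]), array([ 0.489,  0.349, -0.001])]
[-5.3  5.   2.9]
the job is handed in; nothing more can be done
handed in
```

I drove the peg flush with the wooden mallet and stood the mallet back on the counter, off the board. I then slid the brownie over the sunk peg into the corner. The job went in at about 54 s, with the two open fingers pushing on its near side and left end.

**Last checks**
- **Peg:** flush with the bed to about 1 mm by depth and picture. The camera cannot resolve finer than that, but the mallet head pressed flat on the bed at 28 N.
- **Brownie position:** before the final hold, with the arm clear, its centre was at board (57, -99) mm against (58, -100). It was square to the fences within 0.007 rad. I did not re-image it afterwards; I only read the forces.
- **Final push:** steady at about 5.3 N on the back fence and 5 N on the end fence, plus about 3 N downward. The wrist force was well under 120 N in every reading I took.
- **Other things:** the shaker, price card, egg box and mallet are all where they were, within the network's noise.

**Checks that disagreed**
- A coarse edge fit from the side camera hinted at a slight rotation of the brownie. I re-squared it before the clear top view above.
- One side-camera report put the egg box at the shaker's spot. The final top view put it back at its starting position.

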